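Shut the smoky storage box and snap its latch lever over

TASK

Without picking anything up, shut the smoky grey storage box: push its open lid down until it rests on the rim, then push the blue latch lever on the lid's front edge over and down past its centre until it snaps shut against the box. Leave the box standing where it is and do not disturb the things around it.

Things in the scene. Friction and masses are not known exactly. Their poses are not given: they have to be found in the camera images.
- box: the storage box, smoky grey translucent plastic, 160 x 230 x 88 mm (x, y, z, over the rim flange) without the lid, about 3 kg with the staple cartons in it, standing loose on the white shelf. Origin: centre of its underside, on the shelf. Its z axis is up; its x axis points from the lid's hinge (at x = -82 mm, z = 88 mm, running along the box's y axis) to the latch side (front). The box's hinge side is always roughly towards the robot, the latch side away from it
- lid (a joint): lid angle, rad: 0 = shut, lying on the rim; grows as the lid opens, 1.57 = upright, stop at 1.75. The hinge is stiff (friction about 0.28 N m), so the lid stays at whatever angle it is left and must be pushed all the way down
- lid_hinge (a point): point on the lid's hinge axis, middle of the box's width; axes are those of the lid: x from the hinge across the lid to its front edge, z out of the lid's outer face (up when shut)
- lid_edge (a point): middle of the lid's front edge on its outer face, 168 mm from the hinge; same axes as lid_hinge. The lid is a smoky grey plate 168 x 240 x 4 mm with its outer face 4 mm outside the hinge axis; a round vent button 24 mm across and 3 mm proud lies at its middle, 70 mm from the hinge
- latch (a joint): latch lever angle, rad: 0 = open stop, sticking out from the lid's front edge 30 degrees above the lid's plane (starts here); grows as it is pushed over and down; 2.1 = snapped shut, square to the lid against the box front. A spring drives it away from its centre (1.1) to either stop; pushing it over takes about 0.25 N m, 6 to 9 N pressed down near the tip; past 1.1 it snaps shut by itself
- latch_pivot (a point): centre of the latch lever's pivot pin, which lies along the box's y axis 4 mm beyond the lid's front edge, 0.3 mm below its outer face; moves with the lid
- latch_tip (a point): middle of the free end of the blue plastic latch lever, a plate 64 mm wide (along the box's y axis), 3.5 mm thick and 55 mm long from pivot pin to free end, with a thumb tab bent slightly outward at the end
- stapler: red desk stapler, 150 x 38 x 58 mm, loose bystander beside the box; origin at the centre of its underside
- clip_jar: glass jar of steel paper clips with an aluminium lid, 70 mm across, 86 mm high, loose bystander beside the box; origin at the centre of its underside
- paperweight: glass dome paperweight, 76 mm across, 39 mm high, loose bystander a little beyond the latch side of the box; origin at the centre of its underside
- dispenser: aluminium desk tape dispenser with a roll of tape, 167 x 62 x 88 mm, loose bystander further to one side; origin at the centre of its underside
- tape_roll: roll of brown packing tape lying flat, 100 mm across, 48 mm high, loose bystander further to one side; origin at the centre of its underside
- staple_carton: small cardboard carton of staples with a red band, 86 x 52 x 40 mm, loose bystander a little beyond the latch side of the box; origin at the centre of its underside

How it is judged:
By the outcome, as a careful person would: the job done as asked, in the order asked, and still so for the second after the job is handed in, with the robot touching nothing.
It also fails if it takes over 45 s, if anything falls off the work surface, if the arm or the gripper's body presses on something with over 40 N, if the wrist force passes 120 N, or if a joint passes its speed limit or range.

ROBOT

A 7-joint arm with a two-finger parallel gripper is mounted at the origin on the work surface. World frame = base frame: x ahead of the robot, y to its left, z up, the work surface at z = 0. Lengths are in m, angles in rad, forces in N, time in s.
With the tool pointing down it reaches from about 0.425 to 0.875 m from the base axis. Payload 4.7 kg.
Tool frame: the origin (TCP) lies at the very end of the fingers, on their centre line; the grasp point (between the pads) lies 19 mm behind it; z points along the fingers, y is the direction in which the jaws open and shut (so a half turn about z gives the same grasp; the last joint's range is limited). The gripper opens to 87 mm and grips with 3 to 60 N. Pads are 19 mm wide; open, the fingers measure 117 mm over their backs; the gripper's body (75 mm by 190 mm) begins 51 mm behind the grasp point.
Start: joints at [-1.162, 0.321, -0.07, 1.45, 0.023, 1.371, -0.057], TCP at [0.25, 0.6, 0.223] pointing down, gripper open.
Joint ranges: [-2.86, 2.86], [-0.3, 2.09], [-1.38, 1.24], [0.06, 2.45], [-1.56, 4.7], [0.09, 2.05], [-2.69, 2.69]. Speed limits (rad/s): [2.57, 2.57, 3.14, 3.14, 3.14, 3.14, 3.14].

INTERFACE

Orientations are given as a unit quaternion [w, x, y, z].
In Python, from rig import ctrl gives the robot as it stands.
- The arm moves only by the tool play_rows, never from a script. Its argument "rows" is a list of rows, each a list of 7 numbers: the turn, a rotation vector about the tool's x, y, z in rad, then the shift along the tool's x, y, z in mm, then the opening, from 0 (shut) to 1 (fully open). In form: [[wx, wy, wz, x, y, z, fingers], ...]. A call has 1 to 8 rows; each row shifts and turns the commanded pose from where the row before left it, along the tool's axes as they then stand; what a row does not reach is not made up. A row lasts 1/12 s, in which the tool goes at most 41.7 mm and 7.16 degrees, less where a joint would pass 70% of its speed; a pose out of reach is approached as far as the arm can. A call is refused whole if a number of a shift passes 41.7 or a number of a turn 0.125, either way. A call with a gripper value outside its range is refused whole. The fingers move at their own pace and stop on an object; the grip force is fixed at half the most. Time passes only in rows, so rows that do not move let the fingers close. It gives the time, the measured TCP pose, the force and the opening at its end, in the units of the state.
- ctrl.get_obs(): the state, without advancing time (a new reading comes with each control period).
- ctrl.read_camera(name): name is "scene" or "top" or "wrist"; returns a dict with "frame" (480x640x3 uint8, red, green, blue), "fx", "fy", "cx", "cy" (pixels), "k1" (the pictures are not rectified: a ray, as slopes to the right and down, at radius r is drawn at 1 + k1 r^2 times it, then the intrinsics apply), "R" (3x3) and "t" (3): a world point X has camera coordinates R X + t; the wrist camera has in their place "hand_eye" (4x4, takes a point from camera to tool coordinates, whose origin is the TCP and whose axes are the flange's). Camera axes: x right, y down, z forward; pixel columns grow to the right and rows downward; lengths in m; the calibration is good to about 2 mm. A picture is of the moment at which its call begins: read the wrist's pose just before it. There is no depth.
- ctrl.sign_off(): hands the job in, once; it reports no verdict.
The state is a dict: "clock": time; "joint_pos": joint angles; "dq": joint speeds; "joint_torque": joint torques, N m; "position": TCP position; "tcp_rot": TCP orientation; "force": force on the tool from outside, world axes, zero at the start; "torque": the same for the moment, N m; "gripper_width": opening from 0.0 (shut) to 1.0 (fully open).
Only numpy, scipy, OpenCV 4.12 (cv2) and the standard library are available. Lean on these libraries where they do the work, as an engineer would, in place of code of your own. Each camera call takes 0.05 s, during which the arm holds its last target. There are 200 camera calls.

## Working session

There is one attempt and no reset: what is moved stays moved. The work goes in short steps, Python scripts to look and compute and a tool call to move; the robot and the scene stay as the last step left them, time stands still between calls to the robot, and variables do not carry over. Pictures are saved under pics/ and viewed, about 8 in all and at most 12, crops included, and the job is handed in when it is done.

Besides the shell and the picture viewer there is one more tool, called after "Call:" as name([rows], argument=value, ...), one row to a line, values as JSON. play_rows: Moves the arm, as the interface text tells. Its arguments: {"type":"object","properties":{"rows":{"type":"array"}},"required":["rows"]}

```bash
mkdir -p pics; ls; python3 - <<'E'
from rig import ctrl
import cv2,json
o=ctrl.get_obs();print(o['clock'],o['position'],o['tcp_rot'],o['gripper_width'])
for n in("scene","top"):
    c=ctrl.read_camera(n);cv2.imwrite(f"pics/{n}0.png",c['frame'][:,:,::-1])
    print(n,{k:(v.tolist() if hasattr(v,'tolist') else v) for k,v in c.items() if k!='frame'})
E
```

```text
pics
0.0 [0.24981056 0.59946377 0.2214545 ] [-1.19905794e-04  1.96064514e-01  9.80590521e-01 -9.60217890e-04] 0.9989585689213147
scene {'fx': 510.54069546854254, 'fy': 510.54069546854254, 'cx': 327.01709406145983, 'cy': 236.92489913771283, 'k1': 0.02730763732601681, 'R': [[-0.3764665892924274, 0.9264299428183475, 0.000684248580914345], [0.5742895198891601, 0.23394928004074883, -0.7845121297429971], [-0.7269556069609788, -0.29494964895386616, -0.6201130945964504]], 't': [0.22794177515703667, -0.2573151136710296, 1.8971509673500844]}
top {'fx': 477.90272828239824, 'fy': 477.90272828239824, 'cx': 317.52973982592215, 'cy': 232.98370054407212, 'k1': -0.0984012347689199, 'R': [[-0.01015758785340023, -0.9998127589831702, -0.016470287898570513], [-0.9966157372294577, 0.011466004136081398, -0.08139780743813554], [0.08157141481907057, 0.015587742736288244, -0.99654559682977]], 't': [0.02089508895900238, 0.6246405052595616, 1.3307071121789644]}
```

View pics/scene0.png

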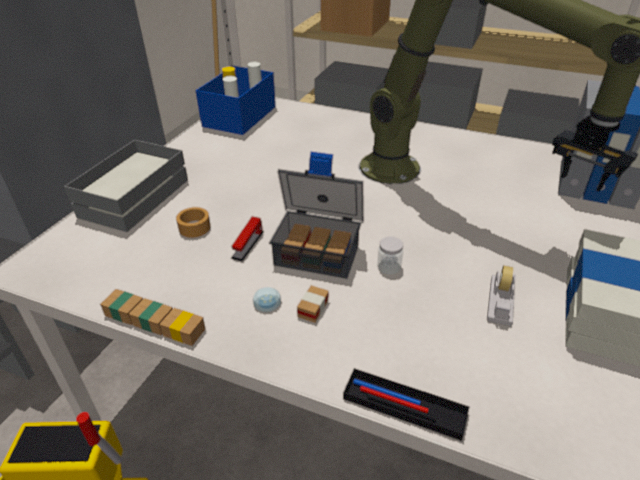

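View pics/top0.png

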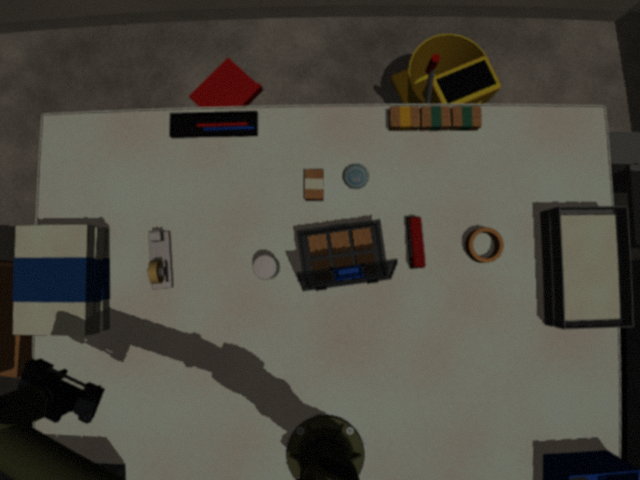

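Scene: box at about (318,235) with the lid upright and the blue latch on top at (320,163), jar at (390,252), stapler at (247,238). Top view: box at about (342,253), latch at (347,271). Next I'll zoom in on both.

```bash
python3 - <<'E'
import cv2,numpy as np
a=cv2.imread('pics/scene0.png')[145:285,260:375];b=cv2.imread('pics/top0.png')[205:305,285:405]
a=cv2.resize(a,None,fx=4,fy=4,interpolation=cv2.INTER_CUBIC)  # 460x560
b=cv2.resize(b,None,fx=5,fy=5,interpolation=cv2.INTER_CUBIC)  # 600x500
b=cv2.convertScaleAbs(b,alpha=2)
cv2.imwrite('pics/a.png',a);cv2.imwrite('pics/b.png',b)
E
```

```text
(no output)
```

View pics/a.png

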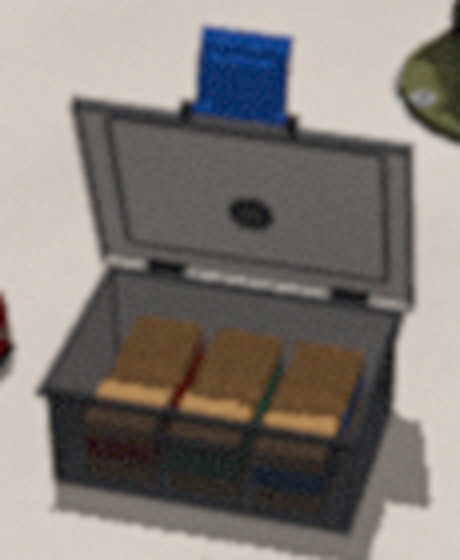

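View pics/b.png

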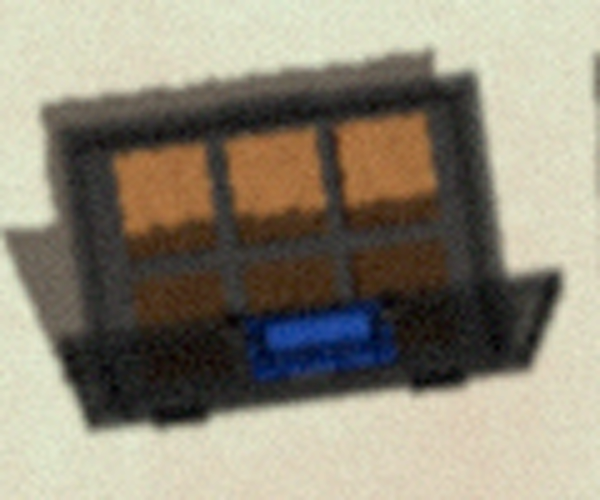

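```bash
cat > h.py <<'E'
import numpy as np
def proj(c,X):
    p=np.asarray(c['R'])@X+np.asarray(c['t']);s=p[:2]/p[2];s=s*(1+c['k1']*(s@s))
    return np.array([c['fx']*s[0]+c['cx'],c['fy']*s[1]+c['cy']])
def box(P,p):
    x,y,w=P;c,s=np.cos(w),np.sin(w)
    return np.array([x+c*p[0]-s*p[1],y+s*p[0]+c*p[1],p[2]])
def lid(P,a,l):
    return box(P,np.array([-.082+l[0]*np.cos(a)-l[2]*np.sin(a),l[1],.088+l[0]*np.sin(a)+l[2]*np.cos(a)]))
T=np.pi/6
TIP=lambda q,y=0:np.array([.172+.055*np.cos(T-q),y,.0037+.055*np.sin(T-q)])
E
python3 - <<'E'
from h import *; from rig import ctrl; from scipy.optimize import least_squares
S=ctrl.read_camera('scene');C=ctrl.read_camera('top')
sp=[('l',(.168,-.12,0),75,98),('l',(.168,.12,0),412,147),('l',(0,-.12,0),103,262),('l',(0,.12,0),412,303),('b',(.08,-.115,.088),42,390),('b',(.08,.115,.088),352,440),('t',-.032,205,28),('t',.032,292,38)]
tp=[('b',(.08,.115,.088),62,130),('b',(.08,-.115,.088),475,75),('l',(.168,.12,0.002),62,342),('l',(.168,-.12,0.002),562,273),('l',(0,.12,.004),90,428),('l',(0,-.12,.004),535,370)]
def f(v):
    P=v[:3];r=[]
    for c,pts,k,ox,oy in((S,sp,4,260,145),(C,tp,5,285,205)):
        for q in pts:
            X=box(P,np.array(q[1])+[0,0,v[4]]) if q[0]=='b' else (lid(P,v[3],q[1]) if q[0]=='l' else lid(P,v[3],TIP(0,q[1])))+[0,0,v[4]]
            r+=list(proj(c,X)-[ox+q[2]/k,oy+q[3]/k])
    return np.array(r)
s=least_squares(f,[.5,0,0,1.6,0],loss='soft_l1');print(s.x);print(f(s.x).reshape(-1,2).round(1))
P=s.x[:3];a=s.x[3];print('edge',lid(P,a,(.168,0,.004)),'tip',lid(P,a,TIP(0)),'hinge',lid(P,a,(0,0,0)))
print('top latch px',[(proj(C,lid(P,a,TIP(0,y)))-[285,205])*5 for y in(-.032,.032)])
# jar, stapler, etc (top centre)
import cv2
def back(c,u,v,z):
    from scipy.optimize import fsolve
    return fsolve(lambda q:proj(c,np.array([q[0],q[1],z]))-[u,v],[.5,0])
for n,u,v,z in(('jar',265,264,.086),('stap',415,242,.05),('stapend1',414,217,.05),('stapend2',417,266,.05),('pw',355,176,.03),('carton',314,184,.04)):print(n,back(C,u,v,z))
E
```

```text
[ 5.62156346e-01 -5.23033145e-02  1.24364078e-01  1.29986503e+00
  5.18584779e-04]
[[-2.2  0.1]
 [-0.7  0. ]
 [-0.9 -1.7]
 [ 0.1  0.4]
 [-2.8 -0.8]
 [ 0.8  0.7]
 [-2.7  0.1]
 [-1.1  0.7]
 [-1.5 -0.6]
 [-0.1 -1. ]
 [-1.3  1.3]
 [-0.3  1.3]
 [-0.9  1.1]
 [-1.3  0.6]]
edge [ 0.52157973 -0.05737577  0.25094222] tip [ 0.50928567 -0.05891264  0.30796972] hinge [ 0.48078965 -0.0624749   0.088     ]
top latch px [array([389.64530912, 334.9855359 ]), array([247.51384362, 354.4208855 ])]
jar [0.53731037 0.15621141]
stap [ 0.59452127 -0.25745875]
stapend1 [ 0.66458296 -0.25654436]
stapend2 [ 0.52773878 -0.26137012]
pw [ 0.78668279 -0.09472954]
carton [0.76309375 0.0224961 ]
```

```bash
cat >> h.py <<'E'
from scipy.spatial.transform import Rotation as Ro
P=np.array([.562,-.052,.124])
def Rt(o):
    w,x,y,z=o['tcp_rot'];return Ro.from_quat([x,y,z,w])
def go(o,target,tilt=None,yaw=.124):
    "needed shift in present tool axes (mm) and needed turn (tool rotvec) to tilted pose"
    R=Rt(o);print('t',round(o['clock'],2),'pos',o['position'].round(4),'F',np.round(o['force'],1),'g',round(o['gripper_width'],2))
    print('shift',(R.inv().apply(np.array(target)-o['position'])*1e3).round(0))
    if tilt is not None:
        y=np.array([-np.sin(yaw),np.cos(yaw),0]);f=np.array([np.cos(yaw),np.sin(yaw),0])
        z=np.sin(tilt)*f-np.cos(tilt)*np.array([0,0,1]);D=Ro.from_matrix(np.c_[np.cross(y,z),y,z])
        print('turn',(R.inv()*D).as_rotvec().round(3),'shift in final axes',(D.inv().apply(np.array(target)-o['position'])*1e3).round(0))
E
```

Call:
play_rows([
  [0,0,-0.065,-20,-35,-8,0],
  [0,0,-0.065,-20,-35,-8,0],
  [0,0,-0.065,-20,-35,-8,0],
  [0,0,-0.065,-20,-35,-8,0],
  [0,0,-0.065,-20,-35,-8,0],
  [0,0,-0.065,-20,-35,-8,0],
  [0,0,-0.065,-20,-35,-8,0],
  [0,0,-0.065,-20,-35,-8,0],
])

```text
clock: 0.87
position: [0.3601, 0.2986, 0.2872]
tcp_rot: [0.0, -0.064, 0.998, 0.0]
force: [1.5, 0.8, -0.3]
gripper_width: 0.477
```

```bash
python3 - <<'E'
from h import *; from rig import ctrl
for L in (.1,):
  print(lid(P,1.3,(.1,0.0,.004)), lid(P,1.3,(.1,0.0,.05)))
go(ctrl.get_obs(),[.45,-.06,.25],.52)
E
```

```text
[ 0.50334946 -0.05931017  0.18542581] [ 0.45936611 -0.06479223  0.19773076]
t 0.87 pos [0.3601 0.2986 0.2872] F [ 1.5  0.8 -0.3] g 0.48
shift [ -43. -367.   37.]
turn [ 0.002 -0.52   0.005] shift in final axes [ -20. -367.   55.]
```

Call:
play_rows([
  [0,0,0,-8,-40,0,0],
  [0,0,0,-8,-40,0,0],
  [0,-0.06,0,-8,-40,0,0],
  [0,-0.06,0,-8,-40,0,0],
  [0,-0.06,0,-4,-40,0,0],
  [0,-0.06,0,0,-40,0,0],
  [0,-0.06,0,0,-40,0,0],
  [0,-0.06,0,0,-40,0,0],
])

```text
clock: 1.53
position: [0.4338, 0.0955, 0.2892]
tcp_rot: [0.097, -0.064, 0.993, 0.013]
force: [-0.7, 1.3, 0.7]
gripper_width: 0.007
```

```bash
python3 - <<'E'
from h import *; from rig import ctrl
o=ctrl.get_obs();print(o['joint_pos'].round(2));go(o,[.459,-.065,.198],.52)
E
```

```text
[-0.13 -0.3  -0.12  1.96 -0.03  1.29  1.45]
t 1.53 pos [0.4338 0.0955 0.2892] F [-0.7  1.3  0.7] g 0.01
shift [  13. -164.   88.]
turn [ 0.014 -0.325  0.   ] shift in final axes [  41. -162.   82.]
```

Call:
play_rows([
  [0,0,0,0,-40,10,0],
  [0,0,0,0,-40,10,0],
  [0,0,0,0,-40,15,0],
  [0,0,0,0,-35,15,0],
  [0,-0.06,0,4,0,15,0],
  [0,-0.06,0,4,0,10,0],
  [0,-0.06,0,0,0,0,0],
  [0,-0.06,0,0,0,0,0],
])

```text
clock: 2.2
position: [0.4782, -0.0577, 0.2103]
tcp_rot: [0.189, -0.064, 0.98, 0.024]
force: [-0.3, 0.9, 0.2]
gripper_width: 0.008
```

```bash
python3 - <<'E'
from h import *; from rig import ctrl
import cv2
o=ctrl.get_obs();print(o['joint_pos'].round(2));go(o,[.459,-.065,.198],.52)
for n in('scene','wrist'):
  c=ctrl.read_camera(n);cv2.imwrite(f'pics/{n}1.png',c['frame'][:,:,::-1])
a=cv2.imread('pics/scene1.png')[60:300,220:440];b=cv2.imread('pics/wrist1.png')
cv2.imwrite('pics/m1.png',np.hstack([cv2.resize(a,(330,360)),cv2.resize(b,(460,360))]))
E
```

```text
[ 0.36 -0.3  -0.16  2.15 -0.23  0.94  2.  ]
t 2.2 pos [ 0.4782 -0.0577  0.2103] F [-0.3  0.9  0.2] g 0.01
shift [23. -5.  4.]
turn [ 0.024 -0.137 -0.001] shift in final axes [23. -5.  1.]
```

View pics/m1.png

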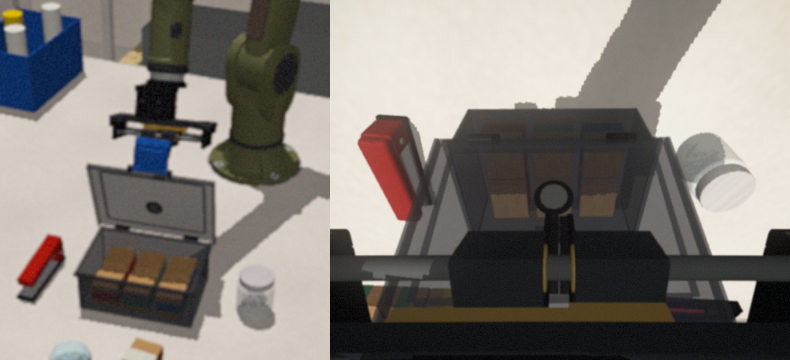

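Picture: the closed fingers are centred behind the lid, level with the vent button at about (553,197). The gripper body is just behind the lever. I'll go lower along the tool axis to gain clearance.

Call:
play_rows([
  [0,-0.04,0,2,0,10,0],
  [0,-0.04,0,2,0,10,0],
  [0,-0.04,0,0,0,8,0],
  [0,0,0,0,0,0,0],
])

```text
clock: 2.63
position: [0.494, -0.0592, 0.1771]
tcp_rot: [0.241, -0.062, 0.968, 0.03]
force: [-0.0, -0.3, 0.1]
gripper_width: 0.012
```

```bash
python3 - <<'E'
from h import *; from rig import ctrl
import cv2
o=ctrl.get_obs();print(o['joint_pos'].round(2));go(o,box(P,[-.040,0,.170]),.45)
c=ctrl.read_camera('scene');cv2.imwrite('pics/s2.png',cv2.resize(c['frame'][80:280,240:400,::-1],None,fx=3,fy=3,interpolation=cv2.INTER_CUBIC))
E
```

```text
[ 0.38 -0.3  -0.16  2.26 -0.35  0.75  2.12]
t 2.63 pos [ 0.494  -0.0592  0.1771] F [-0.  -0.3  0.1] g 0.01
shift [-22.  -2.  20.]
turn [ 0.03   0.04  -0.004] shift in final axes [-22.  -1.  19.]
```

View pics/s2.png

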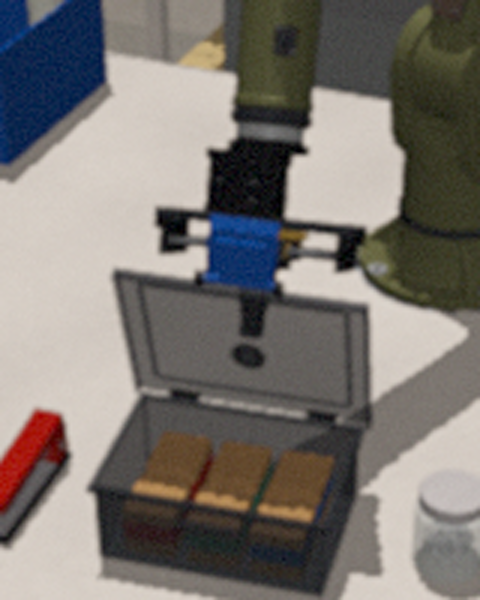

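The fingers are behind the lid just above the button at (248,330), with no contact yet. I'll start pushing along the lid's arc.

Call:
play_rows([
  [0,0,0,-10,0,10,0],
  [0,0,0,-10,0,11,0],
  [0,0,0,-7,0,13,0],
  [0,0,0,-6,0,13,0],
  [0,0,0,0,0,0,0],
])

```text
clock: 3.1
position: [0.548, -0.0508, 0.1537]
tcp_rot: [0.242, -0.063, 0.968, 0.03]
force: [-1.3, 0.1, 0.7]
gripper_width: 0.005
```

```bash
python3 - <<'E'
from h import *; from rig import ctrl
import cv2
o=ctrl.get_obs();print(o['joint_pos'].round(2));go(o,box(P,[0,0,.127]),.45)
c=ctrl.read_camera('scene');cv2.imwrite('pics/s3.png',cv2.resize(c['frame'][80:280,240:400,::-1],None,fx=3,fy=3,interpolation=cv2.INTER_CUBIC))
E
```

```text
[ 0.37 -0.15 -0.21  2.19 -0.32  0.65  2.07]
t 3.1 pos [ 0.548  -0.0508  0.1537] F [-1.3  0.1  0.7] g 0.0
shift [ 1. -4. 30.]
turn [ 0.029  0.043 -0.001] shift in final axes [-1. -3. 30.]
```

View pics/s3.png

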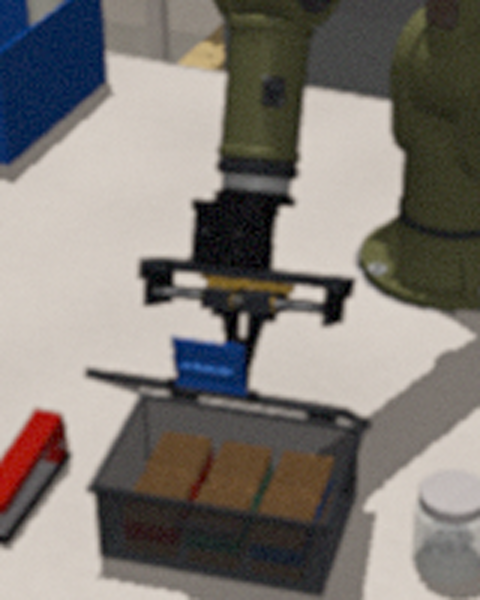

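Call:
play_rows([
  [0,0.05,0,-1,0,9,0],
  [0,0.05,0,-1,0,9,0],
  [0,0.05,0,-1,0,9,0],
  [0,0.05,0,-2,0,9,0],
  [0,0.05,0,-2,0,8,0],
  [0,0.05,0,-2,0,6,0],
  [0,0,0,0,0,0,0],
])

```text
clock: 3.73
position: [0.5754, -0.0469, 0.1117]
tcp_rot: [0.096, -0.066, 0.993, 0.019]
force: [0.5, -0.3, 1.5]
gripper_width: 0.005
```

```bash
python3 - <<'E'
from h import *; from rig import ctrl
o=ctrl.get_obs();print(o['joint_pos'].round(2));go(o,box(P,[0.02,0,.092]),.2)
E
```

```text
[ 0.33  0.13 -0.27  1.93 -0.03  0.9   1.79]
t 3.73 pos [ 0.5754 -0.0469  0.1117] F [ 0.5 -0.3  1.5] g 0.0
shift [-2. -4. 20.]
turn [ 0.027 -0.006  0.006] shift in final axes [-2. -3. 21.]
```

Call:
play_rows([
  [0,0.03,0,-2,0,6,0],
  [0,0.03,0,-2,0,5,0],
  [0,0.03,0,-1,0,4,0],
  [0,0.03,0,0,0,3,0],
  [0,0,0,0,0,2,0],
  [0,0,0,0,0,0,0],
])

```text
clock: 4.23
position: [0.5819, -0.046, 0.0934]
tcp_rot: [0.038, -0.066, 0.997, 0.015]
force: [0.3, -0.7, 1.8]
gripper_width: 0.006
```

Call:
play_rows([
  [0,0,0,0,0,1,0],
  [0,0,0,0,0,1,0],
  [0,0,0,0,0,1,0],
  [0,0,0,0,0,0,0],
])

```text
clock: 4.57
position: [0.5821, -0.0461, 0.093]
tcp_rot: [0.038, -0.066, 0.997, 0.015]
force: [-6.0, 0.0, 16.6]
gripper_width: 0.006
```

Call:
play_rows([
  [0,0.04,0,0,0,-20,0],
  [0,0.04,0,0,0,-40,0],
  [0,0,0,-10,0,-30,0],
  [0,0,0,40,0,0,0],
  [0,0,0,40,0,0,0],
  [0,0,0,0,0,0,0],
])

```text
clock: 5.07
position: [0.5014, -0.0594, 0.1776]
tcp_rot: [-0.007, -0.066, 0.998, 0.012]
force: [-0.4, 0.1, -2.2]
gripper_width: 0.001
```

```bash
python3 - <<'E'
from h import *; from rig import ctrl
import cv2
o=ctrl.get_obs();go(o,box(P,[0.128,0,.16]),0)
c=ctrl.read_camera('scene');d=ctrl.read_camera('top')
A=cv2.resize(c['frame'][180:280,250:370,::-1],(480,400),interpolation=cv2.INTER_CUBIC)
B=cv2.convertScaleAbs(cv2.resize(d['frame'][200:300,300:380,::-1],(320,400),interpolation=cv2.INTER_CUBIC),alpha=2)
cv2.imwrite('pics/m4.png',np.hstack([A,B]))
f=lambda q,y,c:proj(c,lid(P,0,TIP(0,y)))
print([(f(0,y,c)-[250,180])*4 for y in(-.032,.032)],[(f(0,y,d)-[300,200])*4+[480,0] for y in(-.032,.032)])
E
```

```text
t 5.07 pos [ 0.5014 -0.0594  0.1776] F [-0.4  0.1 -2.2] g 0.0
shift [-189.   -2.   15.]
turn [ 0.025 -0.013  0.007] shift in final axes [-189.   -0.   18.]
[array([157.38927259, 284.45210085]), array([251.62109169, 300.96756215])] [array([668.3711201 ,   2.43625666]), array([572.86331256,  15.39372858])]
```

View pics/m4.png

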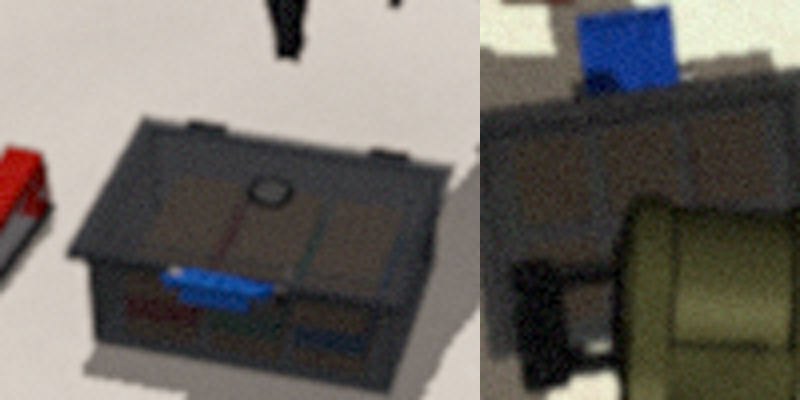

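The lid lies flat. The lever sticks out at the front edge, at top-view crop (580–675, 8–90), within about 3 mm of the prediction. Next I'll go over it.

Call:
play_rows([
  [0.006,0,0,-38,0,0,0],
  [0.006,0,0,-38,0,0,0],
  [0.006,0,0,-38,0,0,0],
  [0.006,0,0,-38,-1,5,0],
  [0,0,0,-37,-1,10,0],
  [0,0,0,0,0,20,0],
  [0,0,0,0,0,10,0],
  [0,0,0,0,0,0,0],
])

```text
clock: 5.83
position: [0.6951, -0.0341, 0.1292]
tcp_rot: [-0.006, -0.067, 0.998, 0.001]
force: [-0.7, 0.1, -0.3]
gripper_width: 0.006
```

```bash
python3 - <<'E'
from h import *; from rig import ctrl
import cv2
o=ctrl.get_obs();go(o,box(P,[0.128,-.002,.075]),0)
c=ctrl.read_camera('scene')
cv2.imwrite('pics/s5.png',cv2.resize(c['frame'][160:300,240:390,::-1],None,fx=4,fy=4,interpolation=cv2.INTER_CUBIC))
E
```

```text
t 5.83 pos [ 0.6951 -0.0341  0.1292] F [-0.7  0.1 -0.3] g 0.01
shift [ 6. -3. 54.]
turn [ 0.003 -0.011  0.011] shift in final axes [ 6. -3. 54.]
```

View pics/s5.png

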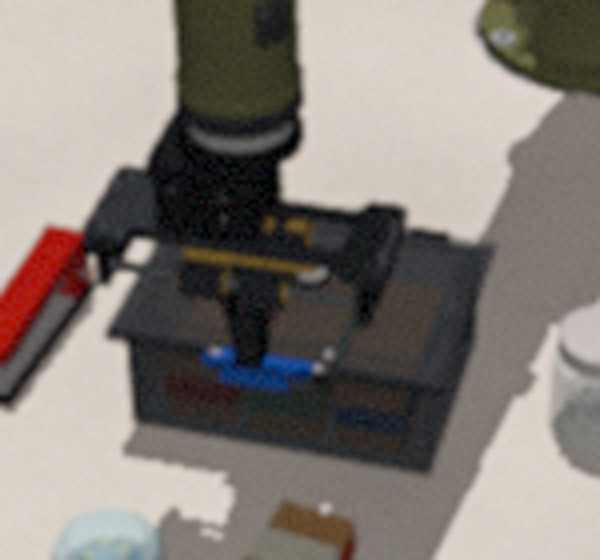

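The fingertip is over the lever's outer half, at about (250,362). I'll press down.

Call:
play_rows([
  [0,0,0,5,3,5,0],
  [0,0,0,0,0,7,0],
  [0,0,0,0,0,7,0],
  [0,0,0,0,0,7,0],
  [0,0,0,0,0,0,0],
])

```text
clock: 6.3
position: [0.6925, -0.0321, 0.1096]
tcp_rot: [-0.0, -0.067, 0.998, 0.0]
force: [-1.1, -0.4, 3.7]
gripper_width: 0.01
```

Call:
play_rows([
  [0,0,0,0,0,7,0],
  [0,0,0,0,0,7,0],
  [0,0,0,0,0,7,0],
  [0,0,0,0,0,0,0],
])

```text
clock: 6.63
position: [0.692, -0.0324, 0.0867]
tcp_rot: [-0.001, -0.067, 0.998, 0.0]
force: [3.5, -1.2, 2.2]
gripper_width: 0.001
```

Call:
play_rows([
  [0,0,0,0,0,6,0],
  [0,0,0,0,0,6,0],
  [0,0,0,0,0,0,0],
])

```text
clock: 6.88
position: [0.6892, -0.0321, 0.072]
tcp_rot: [-0.005, -0.067, 0.998, 0.001]
force: [-0.9, 0.7, -0.2]
gripper_width: 0.006
```

```bash
python3 - <<'E'
from h import *; from rig import ctrl
import cv2
o=ctrl.get_obs();go(o,box(P,[0.128,-.002,.065]),0)
c=ctrl.read_camera('scene')
cv2.imwrite('pics/s6.png',cv2.resize(c['frame'][160:300,240:390,::-1],None,fx=4,fy=4,interpolation=cv2.INTER_CUBIC))
E
```

```text
t 6.88 pos [ 0.6892 -0.0321  0.072 ] F [-0.9  0.7 -0.2] g 0.01
shift [ 1. -6.  7.]
turn [ 0.003 -0.01   0.01 ] shift in final axes [ 1. -6.  7.]
```

View pics/s6.png

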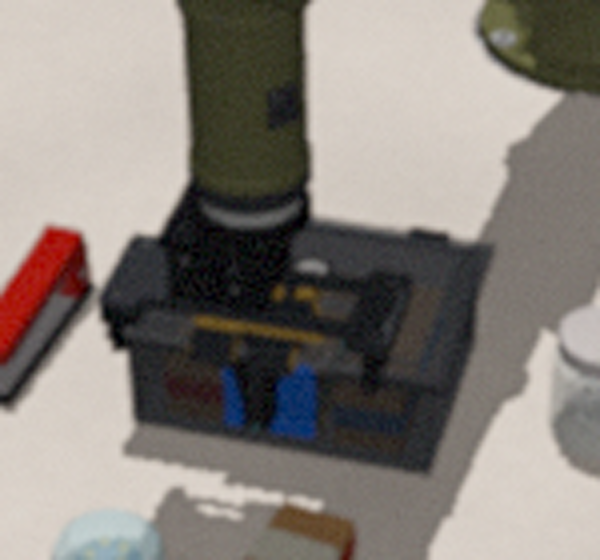

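The lever has snapped down and hangs vertical against the box front at (270,400), and the contact force is about zero. I'll pull straight up, clear the box, and check.

Call:
play_rows([
  [0,0,0,-4,0,-20,0],
  [0,0,0,0,0,-35,0],
  [0,0,0,0,0,-40,0],
  [0,0,0,0,0,-40,0],
  [0,0,0,0,40,0,0],
  [0,0,0,0,40,0,0],
  [0,0,0,0,40,0,0],
  [0,0,0,0,40,0,0],
])

```text
clock: 7.6
position: [0.6737, 0.1283, 0.2095]
tcp_rot: [-0.003, -0.067, 0.998, 0.001]
force: [0.7, 0.4, -0.1]
gripper_width: 0.001
```

Call:
play_rows([
  [0,0,0,0,40,0,0],
  [0,0,0,0,40,0,0],
  [0,0,0,0,0,0,0],
  [0,0,0,0,0,0,0],
])

```text
clock: 7.93
position: [0.6618, 0.211, 0.2091]
tcp_rot: [-0.004, -0.071, 0.997, 0.002]
force: [0.5, -0.5, 0.6]
gripper_width: 0.003
```

```bash
python3 - <<'E'
from h import *; from rig import ctrl
import cv2
o=ctrl.get_obs();go(o,o['position'])
c=ctrl.read_camera('scene');d=ctrl.read_camera('top')
A=cv2.resize(c['frame'][160:330,220:420,::-1],(470,400),interpolation=cv2.INTER_CUBIC)
B=cv2.convertScaleAbs(cv2.resize(d['frame'][160:300,290:405,::-1],(328,400),interpolation=cv2.INTER_CUBIC),alpha=2)
cv2.imwrite('pics/m7.png',np.hstack([A,B]))
s0=cv2.imread('pics/scene0.png')[:,:,::-1]
g=cv2.absdiff(s0,c['frame']).max(2)
for n,(u,v) in dict(stapler=(247,238),jar=(390,258),pw=(266,298),carton=(313,303),tape=(193,222),boxbase=(285,262)).items():print(n,g[v-14:v+14,u-18:u+18].mean().round(1))
E
```

```text
t 7.93 pos [0.6618 0.211  0.2091] F [ 0.5 -0.5  0.6] g 0.0
shift [0. 0. 0.]
stapler 6.4
jar 28.3
pw 4.7
carton 5.1
tape 5.6
boxbase 18.5
```

View pics/m7.png

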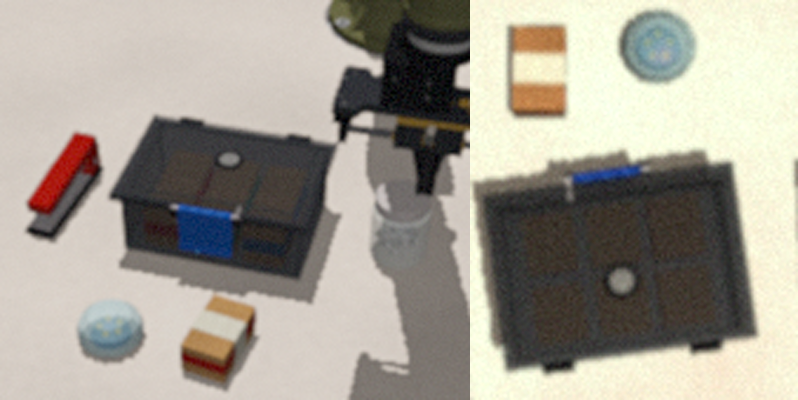

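```bash
python3 -c "
from rig import ctrl
print(ctrl.sign_off())"
```

```text
the job is handed in; nothing more can be done
None
```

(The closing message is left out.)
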